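# Prop the wine case's lid on its stay

## Task

Set the two-bottle wooden case out for the tasting with its lid propped half open: take the closed lid by its knob and swing it right back until it leans on its hinges, flip the steel rod stay on the side of the case up as far as it goes, then lower the lid gently until the catch on its edge sits on the bent end of the stay, and let go. Do not let the lid drop, and leave the bottles, glasses and other things on the table where they are.

Things in the scene. Friction and masses are not known exactly. Their poses are not given: they have to be found in the camera images.
- case: Plain pale wooden box for two bottles, fixed, 190 (x) by 350 (y) by 95 mm high without its lid, walls 9 mm. Origin: centre of its underside; x from the front (knob side, nearest the robot) to the hinge side, y left, z up. Hinge line along y at x = +95, z = +95 mm. The stay is outside the right (-y) side wall, whose face is at y = -175.
- lid (a joint): Lid angle (190 by 350 by 10 mm, about 0.5 kg): 0 closed, grows as the knob rises and goes away from the robot; 1.57 upright; stop at 1.745, where it leans back and stays by itself. The hinge is free: below 1.57 the lid falls shut if let go. Properly on the stay it reads about 1.07.
- stay (a joint): Stay angle: 0 folded (rod to the front, 12 degrees down), starts at 0 to 0.3, grows as the bent end swings up and back; upright 1.78, stop 1.90. Stiff pivot (0.085 N m): it stands where left. At the stop it meets the catch; the lid then pushes it forward to about 1.82 where the tooth holds it. More than 0.07 short of the stop the catch may miss it. The closed lid's catch blocks it.
- lid_hinge (a point): Middle of the hinge line, on the far top edge of the case: fixed in the case. Its axes are the lid's: its x points from the knob to the hinge along the lid, y along the hinge line.
- lid_knob (a point): Grip centre of the turned wooden knob on the middle of the lid's front edge: 26 mm thick, 42 mm long (along the lid's x), centre 28 mm out from the edge, 218 mm from the hinge line and 5 mm above the level of the lid's underside. Pinched across, along the hinge direction, it turns between the fingers as the lid swings.
- lid_catch (a point): Where the bent end must sit: inner corner of the steel catch on the lid's right edge, a channel 24 mm wide, 30 mm long (y), open downwards, front tooth 15 mm and rear lip 6 mm deep. The point is 115 mm from the hinge along the lid and 6 mm below its underside, in the corner of roof and front tooth.
- stay_pivot (a point): Pivot of the stay on the case's right side: at x = +30, y = -187, z = +73 mm in the case's frame; fixed in the case. The stay turns about the case's y axis.
- stay_end (a point): Grip point on the stay's bent end. The stay is an 8 mm round steel rod: 120 mm from pivot to bend, then 56 mm straight outwards (case's -y). This point lies 38 mm out from the bend, 120 mm from the pivot axis, 50 mm clear of the case's wall. Folded it is about 48 mm above the table.
- stay_seat (a point): Part of the bent end that enters the catch: on its centre line, 10 mm out from the bend, 120 mm from the pivot axis.
- bottle_near: Dark green wine bottle, 76 mm thick, 298 mm long, lying along y in the front half of the case; origin on the case's floor under its middle. Leave it.
- bottle_far: Same, in the rear half of the case. Leave it.
- bottle_tall: Standing wine bottle, 76 mm wide, 298 mm tall, to the left of the case; origin under its centre. Leave it.
- glass_left: Stemmed wine glass, 78 mm wide, 184 mm tall, left of the case; origin under its foot. Leave it.
- glass_right: Same kind of glass, right of the case, beyond the stay; origin under its foot. Leave it.
- corkscrew: Folding corkscrew, 115 by 28 by 14 mm, lying in front of the case; origin under its middle. Leave it.
- cork_dish: White dish with corks, 116 mm wide, 50 mm high, left of the case; origin under its centre. Leave it.
- decanter: Glass decanter, 170 mm wide, 215 mm tall, behind the case; origin under its centre. Leave it.

How it is judged (in metres and radians):
On the way, in this order (a step that is already met when the one before it is completed fails the run):
1. the lid is swung right back (past upright, 1.66 rad or more) (value of joint lid above 1.66 rad), for 0.2 s.
2. the stay is flipped up to its stop (1.83 rad or more) while the lid is still back (value of joint stay above 1.83 rad and value of joint lid above 1.57 rad), for 0.2 s.
At the end, for the whole second after the job is handed in: The lid rests still and half open at 1.0 to 1.13 rad, with the stay upright (1.74 to 1.91 rad) and its bent end in the lid's catch (the two marked points within 8 mm) (value of joint lid between 1 and 1.13 rad and value of joint stay between 1.74 and 1.91 rad and distance between stay_seat and lid_catch below 0.008 m and velocity of joint lid between -0.05 and 0.05 rad/s); the robot touches nothing.
It fails at once if the lid is let drop (it closes faster than 2.2 rad/s) (velocity of joint lid below -2.2 rad/s).
It fails at once if a bottle, glass or other thing on the table or in the case is shifted by more than 20 mm (distance of any of bottle_near, bottle_far, bottle_tall, glass_left, glass_right, corkscrew, cork_dish, decanter from where it was at the start of the episode above 0.02 m).
It fails at once if a glass, the standing bottle or the decanter is tipped (angle between any of bottle_tall, glass_left, glass_right, decanter's own z axis and vertical above 0.25 rad).
It also fails if it takes over 72 s, if anything falls off the work surface, if the arm or the gripper's body presses on something with over 40 N, if the wrist force passes 120 N, or if a joint passes its speed limit or range.

## Robot

A 6-joint arm with a two-finger parallel gripper is mounted at the origin on the work surface. World frame = base frame: x ahead of the robot, y to its left, z up, the work surface at z = 0. Lengths are in mm, angles in rad, forces in N, time in s.
With the tool pointing down it reaches from about 350 to 975 mm from the base axis. Payload 7.1 kg.
Tool frame: the origin (TCP) lies between the finger pads; the fingertips stand 19 mm ahead of it and the grasp point (between the pads) is the TCP; z points along the fingers, y is the line along which they close (so a half turn about z gives the same grasp; the last joint's range is limited). The gripper opens to 88 mm and grips with 3 to 60 N. Pads are 20 mm wide; open, the fingers measure 115 mm over their backs; the gripper's body (75 mm by 178 mm) begins 61 mm behind the grasp point.
Start: joints at [-0.019, 0.423, 1.63, -0, 1.089, -0.019], TCP at [624.984, 0.026, 241.675] pointing down, gripper open.
Joint ranges: [-3, 3], [-0.9, 2.11], [0.09, 2.58], [-1.31, 4.45], [0.11, 2.69], [-2.54, 2.54]. Speed limits (rad/s): [2.39, 2.39, 3.01, 3.14, 3.14, 3.14].

## Interface

Orientations are given as a rotation vector (axis times angle).
In Python, from workcell import ctrl gives the robot as it stands.
- The arm moves only by the tool arm_command, never from a script. Its argument "series" is a list of rows, each an object with "linear": the shift along the tool's x, y, z in m, a list of three; "turn": the turn about the tool's z in rad. A call has 1 to 10 rows; each row shifts and turns the commanded pose from where the row before left it, along the tool's axes as they then stand; what a row does not reach is not made up. A row lasts 1/10 s, in which the tool goes at most 50 mm and 8.59 degrees, less where a joint would pass 70% of its speed; a pose out of reach is approached as far as the arm can. A call with a gripper value outside its range is refused whole. "jaw" is the opening, from -1 (shut) to 1 (fully open), set as the call begins (left out, the last holds). The fingers move at their own pace and stop on an object; the grip force is fixed at half the most. Time passes only in rows, so rows that do not move let the fingers close. It gives the time, the measured TCP pose, the force, the opening and the grip force at its end, in the units of the state.
- ctrl.get_obs(): the state, without advancing time (a new reading comes with each control period).
- ctrl.get_image(name): name is "scene" or "side" or "wrist"; returns a dict with "frame" (420x560x3 uint8, blue, green, red), "fx", "fy", "cx", "cy" (pixels), "rvec" (rotation vector, rad) and "tvec" (3), from world to camera coordinates, as OpenCV has them. Camera axes: x right, y down, z forward; pixel columns grow to the right and rows downward; lengths in mm; the calibration is good to about 2 mm. A picture is of the moment at which its call begins. There is no depth.
- ctrl.close_job(): hands the job in; it is judged then, once.
The state is a dict: "t": time; "qpos": joint angles; "qvel": joint speeds; "joint_torque": joint torques, N m; "ee_pos": TCP position; "orientation": TCP orientation; "ft_force": force on the tool from outside, world axes, zero at the start; "moment": the same for the moment, N m; "width": finger opening in mm; "grasp_force": force on a finger pad.
Only numpy, scipy, OpenCV 4.12 (cv2) and the standard library are available. Lean on these libraries where they do the work, as an engineer would, in place of code of your own. Each camera call takes 0.05 s, during which the arm holds its last target. There are 200 camera calls.

## Working session

There is one attempt and no reset: what is moved stays moved. The work goes in short steps, Python scripts to look and compute and a tool call to move; the robot and the scene stay as the last step left them, time stands still between calls to the robot, and variables do not carry over. Pictures are saved under pics/ and viewed, at most 11 in all, crops included, and the job is handed in when it is done.

Besides the shell and the picture viewer there is one more tool, called by a JSON object that holds its "name" and its "arguments". arm_command: Moves the arm, as the interface text tells. Its arguments: {"type":"object","properties":{"series":{"type":"array"},"jaw":{"type":"number"}},"required":["series"]}

```bash
mkdir -p pics; ls; python3 - <<'E'
from workcell import ctrl
import cv2,numpy as np
ims=[ctrl.get_image(n) for n in("scene","side")]
for n,i in zip(("scene","side"),ims):
    cv2.imwrite(f"pics/{n}0.png",i["frame"])
    R=cv2.Rodrigues(np.array(i["rvec"]))[0];print(n,i["fx"],i["cx"],i["cy"],(-R.T@np.array(i["tvec"]).ravel()).round(),R[2].round(2))
o=ctrl.get_obs();print(o)
E
```

```text
pics
scene 409.38273619238635 285.71099865357127 209.56335980393976 [1389.  342.  652.] [-0.77 -0.32 -0.55]
side 503.46719949647394 276.93808895453327 214.14435661179007 [ 241. -830. 1079.] [ 0.26  0.65 -0.71]
{'t': 0.1, 'qpos': array([-1.89913198e-02,  4.23772731e-01,  1.63057476e+00, -7.21261424e-06,
        1.08858801e+00, -1.90010177e-02]), 'qvel': array([-0.00110378, -0.00064666, -0.00250808,  0.00033328,  0.00085023,
       -0.00174417]), 'joint_torque': array([ 6.49496542e-04, -5.45618248e+01, -2.74323839e+01,  6.46709581e-02,
        1.88581715e-02,  1.54216096e-06]), 'ee_pos': array([6.24545306e+02, 3.79228904e-02, 2.40989472e+02]), 'orientation': array([-2.22074582e+00, -2.22077479e+00,  1.46970137e-03]), 'ft_force': array([ 0.07763911, -0.54491793,  0.45384905]), 'moment': array([0.04189203, 0.0544942 , 0.04542934]), 'grasp_force': 0.0, 'width': 87.79475978869}
```

View pics/scene0.png

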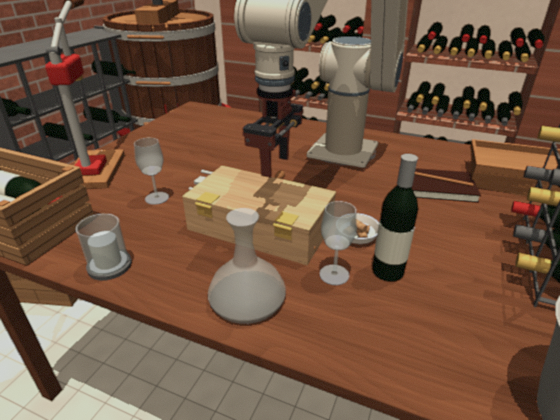

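View pics/side0.png

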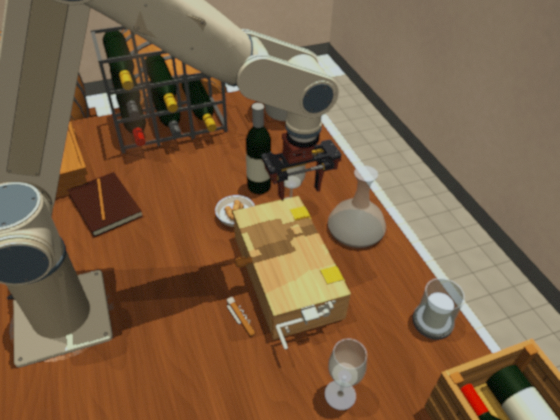

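The scene view shows the case from behind, with hinges at (205,203) and (286,222). The side view shows the lid corners at about (237,207), (303,198), (347,292) and (268,326), and the stay at (285,335). I'll zoom in on the side view and check the wrist view.

```bash
python3 - <<'E'
from workcell import ctrl
import cv2,numpy as np
a=cv2.imread("pics/side0.png")[185:365,215:375]
w=ctrl.get_image("wrist");cv2.imwrite("pics/wrist0.png",w["frame"])
R=cv2.Rodrigues(np.array(w["rvec"]))[0];print(w["fx"],(-R.T@np.array(w["tvec"]).ravel()).round(),R.round(2))
a=cv2.resize(a,None,fx=3.3,fy=3.3,interpolation=cv2.INTER_CUBIC)
cv2.imwrite("pics/side0c.png",a)
E
```

```text
356.6893023568891 [625.  84. 385.] [[ 1.    0.   -0.  ]
 [ 0.   -0.95  0.3 ]
 [-0.   -0.3  -0.95]]
```

View pics/side0c.png

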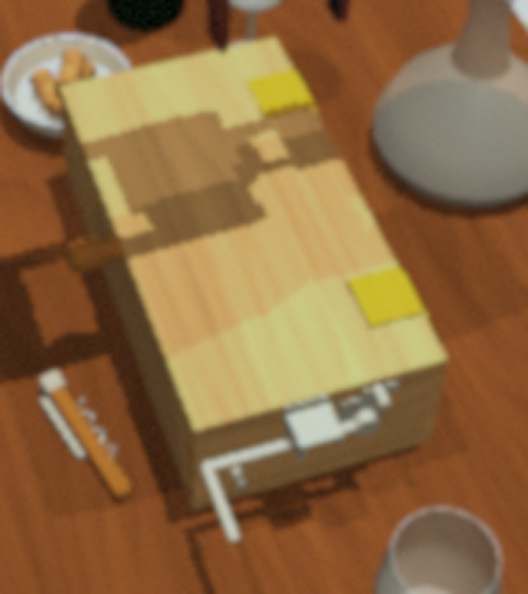

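View pics/wrist0.png

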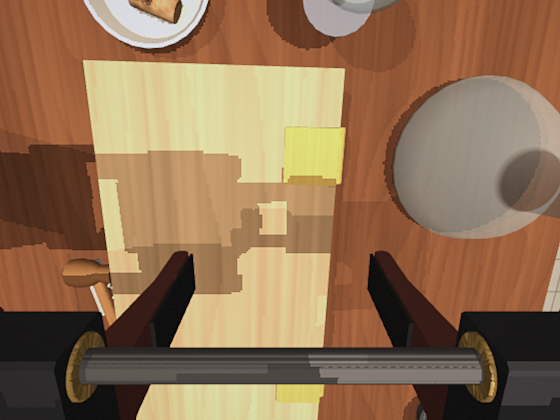

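The crop shows the lid's top corners at (62,88), (277,37), (446,355) and (192,430), and the knob at (90,252). The stay's bend is at (208,466) and its end at (235,540). The wrist view shows the knob at (83,273) and the lid's far-left corners at (84,60) and (344,68).

```bash
cat > h.py <<'E'
from workcell import ctrl
import cv2,numpy as np
def ray(i,p):
    K=np.array([[i["fx"],0,i["cx"]],[0,i["fy"],i["cy"]],[0,0,1]]);R=cv2.Rodrigues(np.array(i["rvec"],float))[0]
    t=np.array(i["tvec"],float).ravel();return -R.T@t,R.T@np.linalg.inv(K)@np.array([p[0],p[1],1.])
def on(i,p,z):
    c,d=ray(i,p);return c+d*(z-c[2])/d[2]
def proj(i,X):
    K=np.array([[i["fx"],0,i["cx"]],[0,i["fy"],i["cy"]],[0,0,1]]);return cv2.projectPoints(np.array(X,float).reshape(-1,1,3),np.array(i["rvec"],float),np.array(i["tvec"],float),K,None)[0].reshape(-1,2)
E
python3 - <<'E'
from h import *
s=ctrl.get_image("side");w=ctrl.get_image("wrist")
c=lambda x,y:(215+x/3.3,185+y/3.3)
P={k:on(s,c(*p),105) for k,p in dict(FL=(62,88),BL=(277,37),BR=(446,355),FR=(192,430)).items()}
W={k:on(w,p,105) for k,p in dict(FL=(84,60),BL=(344,68)).items()}
for k in P:print(k,P[k].round(1),W.get(k))
v=lambda a,b:P[b]-P[a]
for a,b in("FL","BL"),("FR","BR"),("FR","FL"),("BR","BL"):
    d=v(a,b);print(a,b,np.linalg.norm(d).round(1),np.degrees(np.arctan2(d[1],d[0])).round(2))
print("knob",on(s,c(90,252),100),on(w,(83,273),100))
print("centre",sum(P.values())/4)
print("stay bend, tip z 50..",on(s,c(208,466),60),on(s,c(235,540),60))
sc=ctrl.get_image("scene")
print("glass foot",on(s,(341,397),2),on(sc,(157,199),2),"rim",on(s,(348,356),184))
E
```

```text
FL [483.4 104.9 105. ] [481.19571866 109.62487205 105.        ]
BL [673.4 101.9 105. ] [670.53424223 104.34150031 105.        ]
BR [ 662.1 -243.2  105. ] None
FR [ 470.  -240.1  105. ] None
FL BL 190.0 -0.9
FR BR 192.1 -0.93
FR FL 345.2 87.78
BR BL 345.3 88.14
knob [453.24965615 -63.6455174  100.        ] [448.54130687 -65.22916299 100.        ]
centre [572.23662642 -69.13666279 105.        ]
stay bend, tip z 50.. [ 480.95372926 -244.52041121   60.        ] [ 477.82364862 -304.93316314   60.        ]
glass foot [ 562.17070378 -427.21046617    2.        ] [ 566.95058459 -416.80394125    2.        ] rim [ 556.66876278 -425.07545705  184.        ]
```

The fit is consistent: the case centre is at about (571,-67) with a yaw of -1.5°, and both views put the knob near (450,-64.5). Next I turn the gripper so its y lies along the hinge.

{"name": "arm_command", "arguments": {"series": [{"linear":[0,0,0],"turn":0.145},{"linear":[0,0,0],"turn":0.145},{"linear":[0,0,0],"turn":0.145},{"linear":[0,0,0],"turn":0.145},{"linear":[0,0,0],"turn":0.145},{"linear":[0,0,0],"turn":0.145},{"linear":[0,0,0],"turn":0.145},{"linear":[0,0,0],"turn":0.145},{"linear":[0,0,0],"turn":0.145},{"linear":[0,0,0],"turn":0.145}], "jaw": 1}}

```text
t: 1.3
ee_pos: [624.9, 0.0, 241.6]
orientation: [-3.136, -0.18, 0.0]
ft_force: [-0.4, -0.4, -0.2]
width: 87.5
grasp_force: 0.0
```

{"name": "arm_command", "arguments": {"series": [{"linear":[0,0,0],"turn":0.147},{"linear":[-0.029,0.0115,0],"turn":0},{"linear":[-0.029,0.0115,0],"turn":0},{"linear":[-0.029,0.0115,0],"turn":0},{"linear":[-0.029,0.0115,0],"turn":0},{"linear":[-0.029,0.0115,0],"turn":0},{"linear":[-0.029,0.0115,0],"turn":0},{"linear":[0,0,0],"turn":0},{"linear":[0,0,0],"turn":0}]}}

```text
t: 2.2
ee_pos: [449.5, -64.6, 242.1]
orientation: [3.141, -0.042, 0.002]
ft_force: [-0.2, -0.6, 0.1]
width: 87.8
grasp_force: 0.0
```

```bash
python3 - <<'E'
from h import *
o=ctrl.get_obs();print(o["t"],o["ee_pos"],cv2.Rodrigues(o["orientation"])[0].round(3))
w=ctrl.get_image("wrist");cv2.imwrite("pics/wrist1.png",w["frame"]);print(proj(w,[[449,-64,100],[449,-64,81]]), proj(w,[o["ee_pos"]]))
E
```

```text
2.2 [449.4973315  -64.59106811 242.12058607] [[ 1.    -0.027  0.001]
 [-0.027 -1.    -0.   ]
 [ 0.001  0.    -1.   ]]
[[281.00350326 202.38674901]
 [281.03001548 196.33581459]] [[281.8850086  289.35367178]]
```

View pics/wrist1.png

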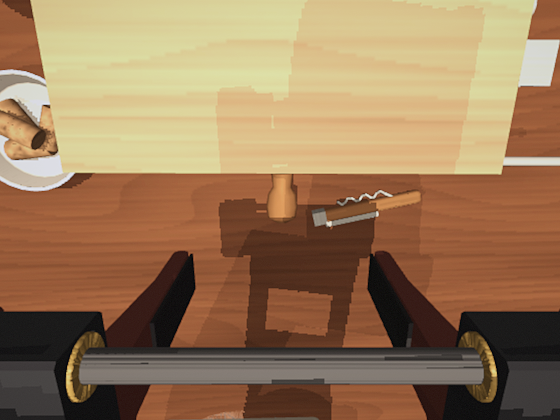

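The knob is at (282,203), which matches the projection at (281,202), and the lid edge runs level along row 174, so the gripper is aligned. I'll descend and grip.

{"name": "arm_command", "arguments": {"series": [{"linear":[0,0,0.035],"turn":0},{"linear":[0,0,0.035],"turn":0},{"linear":[0,0,0.035],"turn":0},{"linear":[0,0,0.025],"turn":0},{"linear":[0,0,0.012],"turn":0},{"linear":[0,0,0],"turn":0}]}}

```text
t: 2.85
ee_pos: [449.2, -64.0, 98.3]
orientation: [-3.141, 0.04, 0.004]
ft_force: [0.1, 0.9, -0.0]
width: 88.1
grasp_force: 0.0
```

{"name": "arm_command", "arguments": {"series": [{"linear":[0,0,0],"turn":0},{"linear":[0,0,0],"turn":0},{"linear":[0,0,0],"turn":0},{"linear":[0,0,0],"turn":0},{"linear":[0,0,0],"turn":0},{"linear":[0,0,0],"turn":0},{"linear":[0,0,0],"turn":0},{"linear":[0,0,0],"turn":0}], "jaw": -1}}

```text
t: 3.65
ee_pos: [449.2, -64.4, 99.7]
orientation: [-3.141, 0.041, 0.0]
ft_force: [0.7, -0.7, 1.5]
width: 27.2
grasp_force: 0.0
```

```bash
python3 - <<'E'
import numpy as np
# knob path in tool axes (x fwd, z down), radius 218 + 5 offset
f=lambda t:np.array([-218*np.cos(t)+5*np.sin(t),218*np.sin(t)+5*np.cos(t)])
T=np.linspace(0,1.72,21);P=np.array([f(t) for t in T]);D=np.diff(P,axis=0)
for t,d in zip(T[1:],D):print(round(t,3),(d/1000*[1,-1]).round(4).tolist())
E
```

```text
0.086 [0.0012, -0.0187]
0.172 [0.0028, -0.0185]
0.258 [0.0044, -0.0182]
0.344 [0.006, -0.0178]
0.43 [0.0075, -0.0172]
0.516 [0.0089, -0.0165]
0.602 [0.0103, -0.0157]
0.688 [0.0116, -0.0147]
0.774 [0.0128, -0.0137]
0.86 [0.014, -0.0125]
0.946 [0.015, -0.0113]
1.032 [0.0159, -0.0099]
1.118 [0.0167, -0.0085]
1.204 [0.0174, -0.0071]
1.29 [0.0179, -0.0056]
1.376 [0.0183, -0.004]
1.462 [0.0186, -0.0024]
1.548 [0.0187, -0.0008]
1.634 [0.0187, 0.0008]
1.72 [0.0186, 0.0024]
```

{"name": "arm_command", "arguments": {"series": [{"linear":[0,0,0],"turn":0},{"linear":[0,0,0],"turn":0},{"linear":[0,0,0],"turn":0}]}}

```text
t: 3.95
ee_pos: [449.2, -64.8, 99.7]
orientation: [3.141, -0.041, -0.0]
ft_force: [-0.3, -5.1, 1.3]
width: 24.4
grasp_force: 30.0
```

{"name": "arm_command", "arguments": {"series": [{"linear":[0.0012,0,-0.0187],"turn":0},{"linear":[0.0028,0,-0.0185],"turn":0},{"linear":[0.0044,0,-0.0182],"turn":0},{"linear":[0.006,0,-0.0178],"turn":0}]}}

```text
t: 4.35
ee_pos: [463.7, -65.3, 173.4]
orientation: [3.14, -0.041, -0.0]
ft_force: [4.1, -4.3, -5.2]
width: 24.4
grasp_force: 30.0
```

The grip is good (24.4 mm, 30 N) and the lid is lifting. I'll continue along the arc.

{"name": "arm_command", "arguments": {"series": [{"linear":[0.0075,0,-0.0172],"turn":0},{"linear":[0.0089,0,-0.0165],"turn":0},{"linear":[0.0103,0,-0.0157],"turn":0},{"linear":[0.0116,0,-0.0147],"turn":0},{"linear":[0.0128,0,-0.0137],"turn":0},{"linear":[0.014,0,-0.0125],"turn":0},{"linear":[0.015,0,-0.0113],"turn":0}]}}

```text
t: 5.05
ee_pos: [543.3, -67.7, 274.6]
orientation: [3.14, -0.041, -0.003]
ft_force: [1.2, -5.6, -4.9]
width: 24.1
grasp_force: 30.0
```

{"name": "arm_command", "arguments": {"series": [{"linear":[0.0159,0,-0.0099],"turn":0},{"linear":[0.0167,0,-0.0085],"turn":0},{"linear":[0.0174,0,-0.0071],"turn":0},{"linear":[0.0179,0,-0.0056],"turn":0},{"linear":[0.0183,0,-0.004],"turn":0},{"linear":[0.0186,0,-0.0024],"turn":0},{"linear":[0.0187,0,-0.0008],"turn":0},{"linear":[0.0187,0,0.0008],"turn":0},{"linear":[0.0186,0,0.0024],"turn":0},{"linear":[0,0,0],"turn":0}]}}

```text
t: 6.05
ee_pos: [706.5, -72.6, 309.5]
orientation: [3.139, -0.042, 0.003]
ft_force: [0.0, -6.0, 4.7]
width: 24.3
grasp_force: 30.0
```

{"name": "arm_command", "arguments": {"series": [{"linear":[0,0,0],"turn":0},{"linear":[0,0,0],"turn":0},{"linear":[0,0,0],"turn":0},{"linear":[0,0,0],"turn":0}], "jaw": 0.3}}

```text
t: 6.45
ee_pos: [704.2, -70.7, 309.4]
orientation: [-3.141, 0.041, 0.001]
ft_force: [-0.8, -0.3, 0.3]
width: 52.5
grasp_force: 0.0
```

{"name": "arm_command", "arguments": {"series": [{"linear":[0,0,-0.01],"turn":0},{"linear":[0,0,-0.03],"turn":0},{"linear":[0,0,-0.03],"turn":0},{"linear":[-0.028,0.0282,0],"turn":0},{"linear":[-0.028,0.0282,0],"turn":0},{"linear":[-0.028,0.0282,0],"turn":0},{"linear":[-0.028,0.0282,0],"turn":0},{"linear":[-0.028,0.0282,0],"turn":0},{"linear":[-0.028,0.0282,0],"turn":0},{"linear":[-0.028,0.0282,0],"turn":0}]}}

```text
t: 7.45
ee_pos: [502.2, -264.1, 380.6]
orientation: [3.141, -0.041, 0.002]
ft_force: [-0.3, 0.7, 0.5]
width: 56.9
grasp_force: 0.0
```

{"name": "arm_command", "arguments": {"series": [{"linear":[-0.028,0.0282,0],"turn":0},{"linear":[0,0,0],"turn":-0.1428},{"linear":[0,0,0],"turn":-0.1428},{"linear":[0,0,0],"turn":-0.1428},{"linear":[0,0,0],"turn":-0.1428},{"linear":[0,0,0],"turn":-0.1428},{"linear":[0,0,0],"turn":-0.1428},{"linear":[0,0,0],"turn":-0.1428},{"linear":[0,0,0],"turn":-0.1428},{"linear":[0,0,0],"turn":-0.1428}]}}

```text
t: 8.45
ee_pos: [474.7, -290.7, 380.6]
orientation: [2.533, 1.857, 0.001]
ft_force: [0.7, 1.1, -0.5]
width: 57.0
grasp_force: 0.0
```

{"name": "arm_command", "arguments": {"series": [{"linear":[0,0,0],"turn":-0.1428},{"linear":[0,0,0],"turn":-0.1428},{"linear":[0,0,0.04],"turn":0},{"linear":[0,0,0.04],"turn":0},{"linear":[0,0,0.04],"turn":0},{"linear":[0,0,0.04],"turn":0},{"linear":[0,0,0],"turn":0},{"linear":[0,0,0],"turn":0}]}}

```text
t: 9.25
ee_pos: [475.0, -290.9, 220.5]
orientation: [-2.25, -2.192, -0.0]
ft_force: [0.4, -0.0, 0.6]
width: 56.8
grasp_force: 0.0
```

```bash
python3 - <<'E'
from h import *
o=ctrl.get_obs();print(o["t"],o["ee_pos"],cv2.Rodrigues(o["orientation"])[0].round(3))
w=ctrl.get_image("wrist");s=ctrl.get_image("side")
a=np.hstack([w["frame"],cv2.resize(s["frame"][230:390,200:400],None,fx=2.625,fy=2.625,interpolation=cv2.INTER_CUBIC)])
a=cv2.resize(a,(800,int(a.shape[0]*800/a.shape[1])));print(a.shape)
cv2.imwrite("pics/c2.png",a)
np.save("c2.npy",[w,s],allow_pickle=True)
E
```

```text
9.25 [ 474.97037891 -290.86667375  220.51801528] [[ 0.026  1.    -0.   ]
 [ 1.    -0.026  0.   ]
 [ 0.    -0.    -1.   ]]
(309, 800, 3)
```

View pics/c2.png

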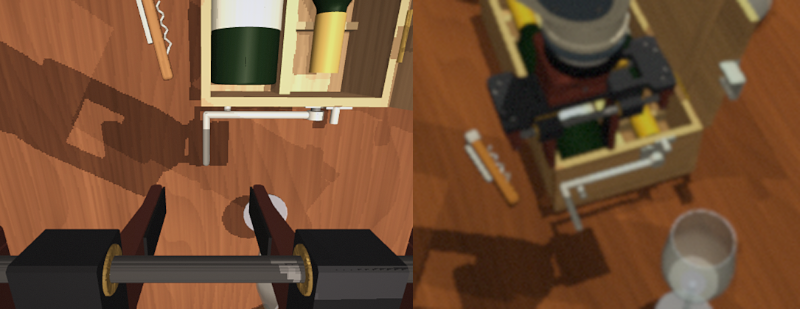

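The lid is standing back. In the wrist half, the stay's bend is at (205,113) and its tip at (206,164). In the side half they are at (565,186) and (579,230). I'll triangulate those points.

```bash
python3 - <<'E'
from h import *
w,s=np.load("c2.npy",allow_pickle=True)
def tri(p,q):
    (c1,d1),(c2,d2)=ray(w,p),ray(s,q)
    k=np.linalg.lstsq(np.c_[d1,-d2],c2-c1,rcond=None)[0];a,b=c1+k[0]*d1,c2+k[1]*d2;return ((a+b)/2).round(1),(a-b).round(1)
f=.7373
W=lambda x,y:(x/f,y/f);S=lambda x,y:((x-412.9)/f/2.625+200,y/f/2.625+230)
b=tri(W(205,113),S(565,186));t=tri(W(206,164),S(579,230));print(b,t)
for z in(50,60,70):print(z,on(w,W(205.5,150),z).round(1))
E
```

```text
(array([ 476.3, -251.5,   73.3]), array([-5.6,  1.9, -0.2])) (array([ 473.5, -311.1,   71.8]), array([-1.1,  0.3, -0.1]))
50 [ 472.6 -300.1   50. ]
60 [ 472.7 -297.1   60. ]
70 [ 472.9 -294.2   70. ]
```

{"name": "arm_command", "arguments": {"series": [{"linear":[-0.003,-0.001,0.035],"turn":0},{"linear":[0,0,0.035],"turn":0},{"linear":[0,0,0.035],"turn":0},{"linear":[0,0,0.03],"turn":0},{"linear":[0,0,0.014],"turn":0},{"linear":[0,0,0],"turn":0}]}}

```text
t: 9.95
ee_pos: [473.8, -293.9, 70.6]
orientation: [-2.25, -2.192, 0.0]
ft_force: [-0.6, -0.6, 0.8]
width: 56.6
grasp_force: 0.0
```

{"name": "arm_command", "arguments": {"series": [{"linear":[0,0,0],"turn":0},{"linear":[0,0,0],"turn":0},{"linear":[0,0,0],"turn":0},{"linear":[0,0,0],"turn":0},{"linear":[0,0,0],"turn":0},{"linear":[0,0,0],"turn":0},{"linear":[0,0,0],"turn":0},{"linear":[0,0,0],"turn":0},{"linear":[0,0,0],"turn":0},{"linear":[0,0,0],"turn":0}], "jaw": -1}}

```text
t: 10.95
ee_pos: [473.5, -293.7, 70.5]
orientation: [-2.25, -2.192, 0.0]
ft_force: [-0.9, -0.3, 0.8]
width: 7.1
grasp_force: 30.0
```

```bash
python3 - <<'E'
import numpy as np
T=np.linspace(-0.01,1.7,16);P=120*np.c_[-np.cos(T),-np.sin(T)];D=np.diff(P,axis=0)
for t,d in zip(T[1:],D):print(round(t,3),(d/1000).round(4).tolist())
E
```

```text
0.104 [0.0006, -0.0137]
0.218 [0.0022, -0.0135]
0.332 [0.0037, -0.0132]
0.446 [0.0052, -0.0127]
0.56 [0.0066, -0.012]
0.674 [0.0079, -0.0112]
0.788 [0.0091, -0.0102]
0.902 [0.0102, -0.0091]
1.016 [0.0112, -0.0079]
1.13 [0.012, -0.0065]
1.244 [0.0127, -0.0051]
1.358 [0.0132, -0.0036]
1.472 [0.0135, -0.0021]
1.586 [0.0137, -0.0006]
1.7 [0.0136, 0.001]
```

The rod is gripped at 7.1 mm. I'll swing it up (tool y is case x), checking forces partway.

{"name": "arm_command", "arguments": {"series": [{"linear":[0,0.0006,-0.0137],"turn":0},{"linear":[0,0.0022,-0.0135],"turn":0},{"linear":[0,0.0037,-0.0132],"turn":0},{"linear":[0,0.0052,-0.0127],"turn":0},{"linear":[0,0.0066,-0.012],"turn":0}]}}

```text
t: 11.45
ee_pos: [492.6, -294.2, 137.2]
orientation: [2.25, 2.191, 0.001]
ft_force: [4.5, -0.7, -5.5]
width: 7.3
grasp_force: 30.0
```

{"name": "arm_command", "arguments": {"series": [{"linear":[0,0.0079,-0.0112],"turn":0},{"linear":[0,0.0091,-0.0102],"turn":0},{"linear":[0,0.0102,-0.0091],"turn":0},{"linear":[0,0.0112,-0.0079],"turn":0},{"linear":[0,0.012,-0.0065],"turn":0}]}}

```text
t: 11.95
ee_pos: [541.7, -295.8, 182.1]
orientation: [-2.249, -2.191, 0.003]
ft_force: [-7.0, -1.6, 8.5]
width: 7.4
grasp_force: 30.0
```

{"name": "arm_command", "arguments": {"series": [{"linear":[0,0.0127,-0.0051],"turn":0},{"linear":[0,0.0132,-0.0036],"turn":0},{"linear":[0,0.0135,-0.0021],"turn":0},{"linear":[0,0.0137,-0.0006],"turn":0},{"linear":[0,0,0],"turn":0}]}}

```text
t: 12.45
ee_pos: [597.7, -297.5, 193.4]
orientation: [2.247, 2.191, 0.001]
ft_force: [-0.3, -1.7, 7.6]
width: 7.0
grasp_force: 30.0
```

{"name": "arm_command", "arguments": {"series": [{"linear":[0,0.0068,0.0004],"turn":0},{"linear":[0,0.006,0.0006],"turn":0},{"linear":[0,0,0],"turn":0}]}}

```text
t: 12.75
ee_pos: [608.1, -297.8, 192.3]
orientation: [2.25, 2.192, -0.002]
ft_force: [-4.2, -1.9, 8.1]
width: 6.9
grasp_force: 30.0
```

{"name": "arm_command", "arguments": {"series": [{"linear":[0,0.003,0.0005],"turn":0},{"linear":[0,0,0],"turn":0},{"linear":[0,0,0],"turn":0}]}}

```text
t: 13.05
ee_pos: [608.5, -297.8, 192.2]
orientation: [-2.248, -2.19, 0.006]
ft_force: [-15.0, -2.5, 16.1]
width: 7.0
grasp_force: 30.0
```

{"name": "arm_command", "arguments": {"series": [{"linear":[0,0,0],"turn":0},{"linear":[0,0,0],"turn":0},{"linear":[0,0,0],"turn":0},{"linear":[0,0,0],"turn":0}], "jaw": -0.3}}

```text
t: 13.45
ee_pos: [611.2, -297.0, 190.1]
orientation: [-2.25, -2.192, -0.0]
ft_force: [-0.5, 0.6, 0.3]
width: 30.1
grasp_force: 0.0
```

```bash
python3 - <<'E'
from h import *
s=ctrl.get_image("side");o=ctrl.get_obs();print(o["t"],o["ee_pos"],o["width"])
cv2.imwrite("pics/s3.png",cv2.resize(s["frame"][170:390,220:420],None,fx=2.7,fy=2.7,interpolation=cv2.INTER_CUBIC))
E
```

```text
13.5 [ 611.21943339 -297.04057432  190.15855903] 30.27468371009734
```

View pics/s3.png

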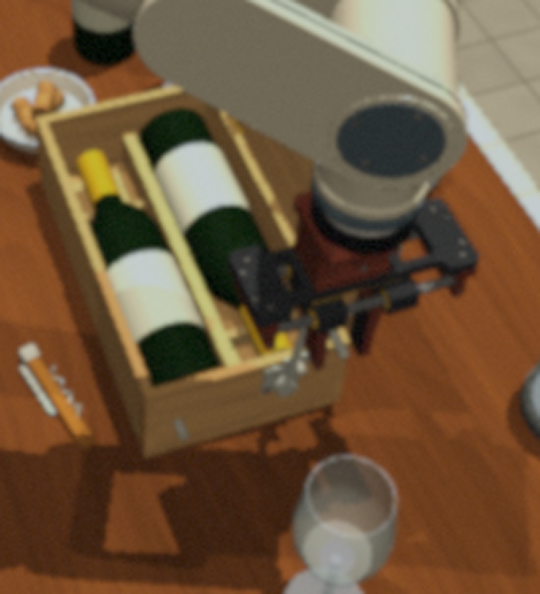

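The stay stands upright, with its rod between the fingers at about (340,345), and the lid is back. I'll rise and return to the knob.

{"name": "arm_command", "arguments": {"series": [{"linear":[0,0,-0.02],"turn":0},{"linear":[0,0,-0.04],"turn":0},{"linear":[0,0,-0.045],"turn":0},{"linear":[0,0,-0.045],"turn":0},{"linear":[0,0,-0.045],"turn":0.1428},{"linear":[0,0,0],"turn":0.1428},{"linear":[0,0,0],"turn":0.1428},{"linear":[0,0,0],"turn":0.1428},{"linear":[0,0,0],"turn":0.1428},{"linear":[0,0,0],"turn":0.1428}]}}

```text
t: 14.5
ee_pos: [611.2, -297.1, 385.2]
orientation: [-2.96, -1.051, 0.0]
ft_force: [-0.3, -0.6, 0.5]
width: 31.1
grasp_force: 0.0
```

{"name": "arm_command", "arguments": {"series": [{"linear":[0,0,0],"turn":0.1428},{"linear":[0,0,0],"turn":0.1428},{"linear":[0,0,0],"turn":0.1428},{"linear":[0,0,0],"turn":0.1428},{"linear":[0,0,0],"turn":0.1428},{"linear":[0.0303,-0.038,0],"turn":0},{"linear":[0.0303,-0.038,0],"turn":0},{"linear":[0.0303,-0.038,0],"turn":0},{"linear":[0,-0.038,0],"turn":0},{"linear":[0,-0.038,0],"turn":0}], "jaw": 0.5}}

```text
t: 15.5
ee_pos: [707.6, -107.8, 384.4]
orientation: [-3.141, 0.04, 0.002]
ft_force: [-0.1, 0.5, -0.5]
width: 65.7
grasp_force: 0.0
```

{"name": "arm_command", "arguments": {"series": [{"linear":[0,-0.038,0],"turn":0},{"linear":[0,0,0],"turn":0},{"linear":[0,0,0],"turn":0}]}}

```text
t: 15.8
ee_pos: [708.0, -70.8, 385.3]
orientation: [3.141, -0.038, -0.0]
ft_force: [-0.2, -0.2, -0.1]
width: 65.9
grasp_force: 0.0
```

```bash
python3 - <<'E'
from h import *
o=ctrl.get_obs();print(o["t"],o["ee_pos"],o["orientation"])
w=ctrl.get_image("wrist");cv2.imwrite("pics/w4.png",w["frame"]);print(proj(w,[[710,-71.5,309],[714,-71.5,330]]))
E
```

```text
15.8 [708.02465961 -70.8222788  385.31052638] [ 3.14111884e+00 -3.79383293e-02 -3.94332747e-04]
[[282.66288218 226.83011645]
 [282.63456326 232.81429673]]
```

View pics/w4.png

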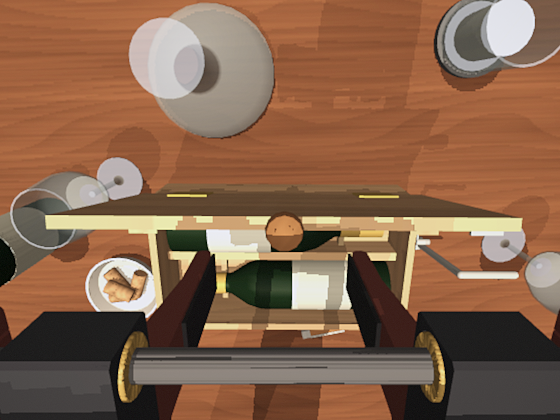

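The knob end is at (284,233), matching the projection at (282.6,232.8), and the stay's bent end shows upright at (490,275). I'll descend and grip.

{"name": "arm_command", "arguments": {"series": [{"linear":[0.002,0,0.025],"turn":0},{"linear":[0,0,0.025],"turn":0},{"linear":[0,0,0.018],"turn":0},{"linear":[0,0,0.008],"turn":0},{"linear":[0,0,0],"turn":0}]}}

```text
t: 16.35
ee_pos: [709.4, -73.0, 308.2]
orientation: [-3.141, 0.043, 0.004]
ft_force: [-0.4, -0.5, 0.6]
width: 65.7
grasp_force: 0.0
```

{"name": "arm_command", "arguments": {"series": [{"linear":[0,0,0],"turn":0},{"linear":[0,0,0],"turn":0},{"linear":[0,0,0],"turn":0},{"linear":[0,0,0],"turn":0},{"linear":[0,0,0],"turn":0},{"linear":[0,0,0],"turn":0},{"linear":[0,0,0],"turn":0},{"linear":[0,0,0],"turn":0},{"linear":[0,0,0],"turn":0}], "jaw": -1}}

```text
t: 17.25
ee_pos: [710.0, -72.7, 309.8]
orientation: [3.14, -0.042, 0.001]
ft_force: [-1.7, -5.6, 2.7]
width: 24.4
grasp_force: 30.0
```

```bash
python3 - <<'E'
import numpy as np
f=lambda t:np.array([-218*np.cos(t)+5*np.sin(t),-218*np.sin(t)-5*np.cos(t)])
T=np.r_[np.linspace(1.745,1.165,17),np.linspace(1.165,1.045,7)[1:]];P=np.array([f(t) for t in T]);D=np.diff(P,axis=0)
print("hinge",667+P[-1][0],95-P[-1][1])
for t,d in zip(T[1:],D):print(round(t,3),(d/1000).round(4).tolist())
E
```

```text
hinge 561.9100027512934 286.0630589053437
1.709 [-0.0078, -0.0014]
1.672 [-0.0078, -0.0011]
1.636 [-0.0079, -0.0008]
1.6 [-0.0079, -0.0006]
1.564 [-0.0079, -0.0003]
1.528 [-0.0079, 0.0]
1.491 [-0.0079, 0.0003]
1.455 [-0.0079, 0.0006]
1.419 [-0.0079, 0.0009]
1.382 [-0.0078, 0.0012]
1.346 [-0.0078, 0.0014]
1.31 [-0.0077, 0.0017]
1.274 [-0.0076, 0.002]
1.238 [-0.0076, 0.0023]
1.201 [-0.0075, 0.0025]
1.165 [-0.0074, 0.0028]
1.145 [-0.004, 0.0017]
1.125 [-0.004, 0.0017]
1.105 [-0.004, 0.0018]
1.085 [-0.0039, 0.0019]
1.065 [-0.0039, 0.002]
1.045 [-0.0038, 0.0021]
```

{"name": "arm_command", "arguments": {"series": [{"linear":[-0.0078,0,-0.0014],"turn":0},{"linear":[-0.0078,0,-0.0011],"turn":0},{"linear":[-0.0079,0,-0.0008],"turn":0},{"linear":[-0.0079,0,-0.0006],"turn":0},{"linear":[-0.0079,0,-0.0003],"turn":0},{"linear":[-0.0079,0,0],"turn":0},{"linear":[-0.0079,0,0.0003],"turn":0},{"linear":[-0.0079,0,0.0006],"turn":0}]}}

```text
t: 18.05
ee_pos: [646.9, -70.8, 313.1]
orientation: [3.14, -0.041, 0.002]
ft_force: [0.5, -5.5, 0.6]
width: 24.2
grasp_force: 30.0
```

{"name": "arm_command", "arguments": {"series": [{"linear":[-0.0079,0,0.0009],"turn":0},{"linear":[-0.0078,0,0.0012],"turn":0},{"linear":[-0.0078,0,0.0014],"turn":0},{"linear":[-0.0077,0,0.0017],"turn":0},{"linear":[-0.0076,0,0.002],"turn":0},{"linear":[-0.0076,0,0.0023],"turn":0},{"linear":[-0.0075,0,0.0025],"turn":0}]}}

```text
t: 18.75
ee_pos: [592.7, -69.2, 300.8]
orientation: [3.141, -0.041, 0.0]
ft_force: [-0.6, -5.2, 0.2]
width: 24.2
grasp_force: 30.0
```

{"name": "arm_command", "arguments": {"series": [{"linear":[-0.0074,0,0.0028],"turn":0},{"linear":[-0.004,0,0.0017],"turn":0},{"linear":[-0.004,0,0.0017],"turn":0},{"linear":[0,0,0],"turn":0}]}}

```text
t: 19.15
ee_pos: [577.0, -68.7, 294.5]
orientation: [3.141, -0.041, -0.001]
ft_force: [-1.5, -4.5, 0.7]
width: 24.2
grasp_force: 30.0
```

{"name": "arm_command", "arguments": {"series": [{"linear":[-0.004,0,0.0018],"turn":0},{"linear":[-0.0039,0,0.0019],"turn":0},{"linear":[0,0,0],"turn":0},{"linear":[0,0,0],"turn":0}]}}

```text
t: 19.55
ee_pos: [569.4, -68.5, 290.8]
orientation: [3.141, -0.041, -0.001]
ft_force: [-1.4, -5.1, 0.0]
width: 24.6
grasp_force: 30.0
```

{"name": "arm_command", "arguments": {"series": [{"linear":[-0.0039,0,0.002],"turn":0},{"linear":[0,0,0],"turn":0},{"linear":[0,0,0],"turn":0}]}}

```text
t: 19.85
ee_pos: [565.8, -68.4, 289.0]
orientation: [3.141, -0.041, 0.001]
ft_force: [0.1, -4.9, 0.4]
width: 24.3
grasp_force: 30.0
```

```bash
python3 - <<'E'
from h import *
s=ctrl.get_image("side");c=ctrl.get_image("scene")
a=cv2.resize(s["frame"][190:350,250:390],None,fx=3,fy=3,interpolation=cv2.INTER_CUBIC);b=cv2.resize(c["frame"][110:250,150:270],(410,480),interpolation=cv2.INTER_CUBIC)
cv2.imwrite("pics/c5.png",np.hstack([a,b])[:, :800])
E
```

```text
(no output)
```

View pics/c5.png

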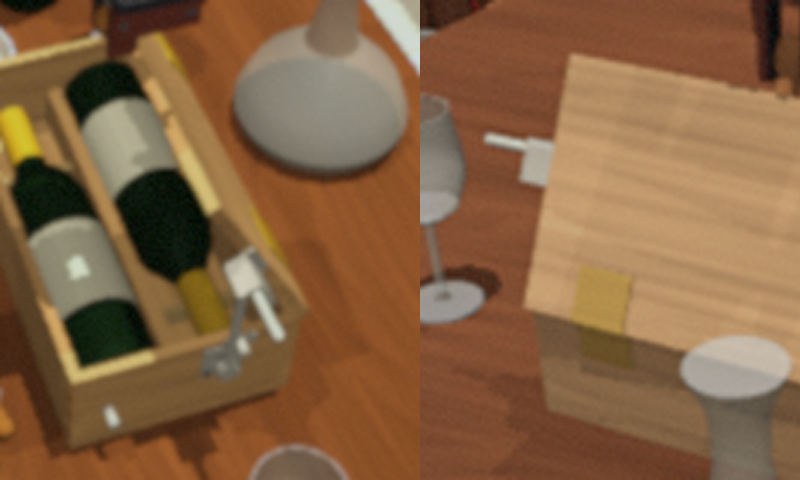

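The rod's bent end lies in the catch at about (245,275). I'll lower the lid slightly more to feel for the seat.

{"name": "arm_command", "arguments": {"series": [{"linear":[-0.0014,0,0.0008],"turn":0},{"linear":[0,0,0],"turn":0},{"linear":[0,0,0],"turn":0}]}}

```text
t: 20.25
ee_pos: [565.3, -68.3, 288.7]
orientation: [3.141, -0.041, 0.004]
ft_force: [1.5, -5.4, 2.7]
width: 24.4
grasp_force: 30.0
```

{"name": "arm_command", "arguments": {"series": [{"linear":[-0.0014,0,0.0008],"turn":0},{"linear":[0,0,0],"turn":0},{"linear":[0,0,0],"turn":0}]}}

```text
t: 20.55
ee_pos: [564.8, -68.3, 288.5]
orientation: [3.141, -0.041, 0.008]
ft_force: [3.8, -4.6, 4.4]
width: 24.0
grasp_force: 30.0
```

{"name": "arm_command", "arguments": {"series": [{"linear":[-0.0014,0,0.0008],"turn":0},{"linear":[0,0,0],"turn":0},{"linear":[0,0,0],"turn":0}]}}

```text
t: 20.85
ee_pos: [564.3, -68.2, 288.2]
orientation: [3.141, -0.041, 0.011]
ft_force: [5.6, -4.9, 4.0]
width: 24.2
grasp_force: 30.0
```

```bash
python3 - <<'E'
from h import *
s=ctrl.get_image("side");c=ctrl.get_image("scene")
# predicted seat point for given lid / stay angles, case (572,-67.5) yaw -.027
R=np.array([[1,.027],[-.027,1]])
def wd(x,y,z):p=R@[x,y];return [572+p[0],-67.5+p[1],z]
for st in(1.82,1.9):
    b=st-.209;x,z=30-120*np.cos(b),73+120*np.sin(b);print("stay",st,proj(s,[wd(x,-187,z),wd(x,-243,z)]).round(1).tolist(),proj(c,[wd(x,-243,z)]).round(1).tolist())
t=1.07;print("catch case xz",95-115*np.cos(t)-6*np.sin(t),95+115*np.sin(t)-6*np.cos(t))
a=cv2.resize(s["frame"][250:330,300:370],None,fx=6,fy=6,interpolation=cv2.INTER_CUBIC);b=cv2.resize(c["frame"][130:190,155:215],(480,480),interpolation=cv2.INTER_CUBIC)
cv2.imwrite("pics/c6.png",np.hstack([a,b])[:, :800])
E
```

```text
stay 1.82 [[332.7, 281.0], [343.2, 301.3]] [[170.1, 151.3]]
stay 1.9 [[336.6, 280.1], [347.3, 300.4]] [[167.8, 153.0]]
catch case xz 34.52251063607049 192.99731261741718
```

View pics/c6.png

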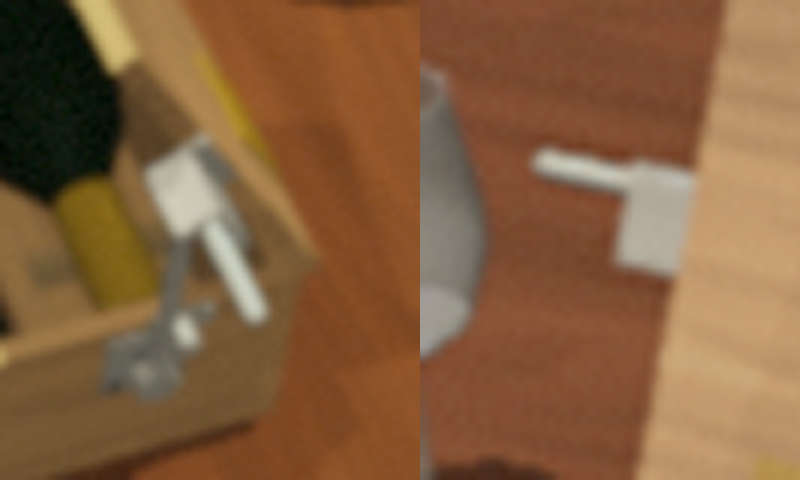

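The tip is at (343,303) in the side view and (170,150) in the scene view. Both match a stay angle of 1.82, so the rod is seated behind the tooth. I'll ease the load, release and withdraw.

{"name": "arm_command", "arguments": {"series": [{"linear":[0.002,0,-0.001],"turn":0},{"linear":[0,0,0],"turn":0}]}}

```text
t: 21.15
ee_pos: [565.1, -68.3, 288.6]
orientation: [3.141, -0.041, 0.006]
ft_force: [2.4, -5.2, 3.9]
width: 24.1
grasp_force: 30.0
```

{"name": "arm_command", "arguments": {"series": [{"linear":[0,0,0],"turn":0},{"linear":[0,0,0],"turn":0},{"linear":[0,0,0],"turn":0},{"linear":[0,0,0],"turn":0},{"linear":[0,0,0],"turn":0}], "jaw": 0.5}}

```text
t: 21.65
ee_pos: [563.5, -67.8, 287.3]
orientation: [-3.141, 0.041, 0.001]
ft_force: [0.3, 0.4, -0.1]
width: 60.4
grasp_force: 0.0
```

{"name": "arm_command", "arguments": {"series": [{"linear":[-0.005,0,-0.015],"turn":0},{"linear":[-0.01,0,-0.03],"turn":0},{"linear":[-0.01,0,-0.03],"turn":0},{"linear":[-0.01,0,-0.03],"turn":0},{"linear":[0,0,0],"turn":0},{"linear":[0,0,0],"turn":0},{"linear":[0,0,0],"turn":0}]}}

```text
t: 22.35
ee_pos: [528.2, -67.0, 391.8]
orientation: [-3.141, 0.041, 0.002]
ft_force: [-0.7, 0.2, 0.4]
width: 66.0
grasp_force: 0.0
```

```bash
python3 - <<'E'
from h import *
s=ctrl.get_image("side");c=ctrl.get_image("scene")
a=cv2.resize(s["frame"][250:330,300:370],None,fx=6,fy=6,interpolation=cv2.INTER_CUBIC);b=cv2.resize(c["frame"][110:250,150:270],(380,480),interpolation=cv2.INTER_CUBIC)
cv2.imwrite("pics/c7.png",np.hstack([a,b]))
E
```

```text
(no output)
```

View pics/c7.png

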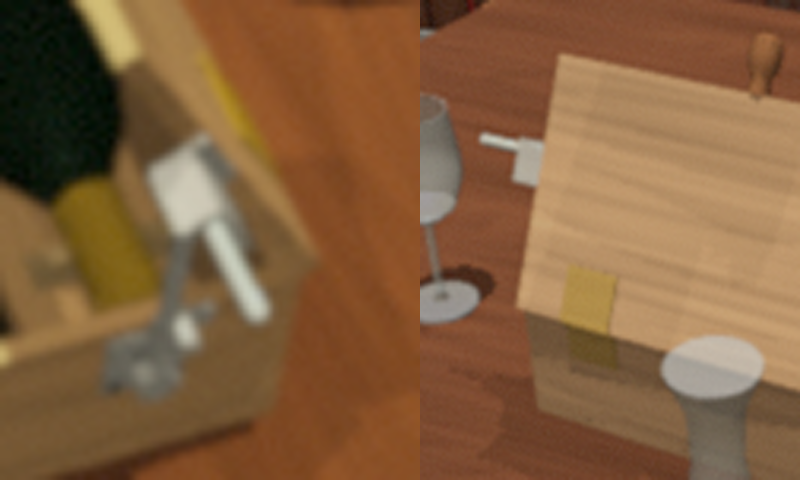

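The lid rests on the stay with the bent end still in the catch, tip at (258,318) as before. The gripper is clear, so I'll hand it in.

```bash
python3 -c "
from workcell import ctrl
print(ctrl.close_job())"
```

```text
the job is handed in; nothing more can be done
None
```

The job is handed in at about 22.5 s of the 72 s allowed: the lid rests half open with its catch on the upright stay and the gripper clear; no verdict was returned.

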